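Prop the phone against the big jar

ROBOT

A 6-joint arm with a two-finger parallel gripper is mounted at the origin on the work surface. World frame = base frame: x ahead of the robot, y to its left, z up, the work surface at z = 0. Lengths are in m, angles in degrees, forces in N, time in s.
With the tool pointing down it reaches from about 0.35 to 0.875 m from the base axis. Payload 4.2 kg.
Tool frame: the origin (TCP) lies on the centre line of the jaws, within the pads' length; the fingertips stand tip_reach ahead of it and the grasp point (between the pads) is the TCP (tip_reach is the distance from the TCP to the fingertips, in m); z points along the fingers, y is the line along which they close (so a half turn about z gives the same grasp; the last joint's range is limited). The gripper opens to 87 mm and grips with 3 to 60 N. Pads are 19 mm wide; open, the fingers measure 117 mm over their backs; the gripper's body (75 mm by 190 mm) begins 51 mm behind the grasp point.
Start: joints at [77.842, 22.042, 0.453, 0, -68.411, -14.817], TCP at [0.283, 0.557, 0.242] pointing down, gripper open.
Joint ranges: [-179.83, 179.83], [-69.29, 118.12], [-61.27, 80.66], [-181.25, 117.63], [-171.15, -9.14], [-177.46, 177.46]. Speed limits (degrees/s): [159.86, 159.86, 180, 180, 180, 180].

INTERFACE

Orientations are given as a 3x3 rotation matrix whose columns are the frame's x, y, z axes.
In Python, from station import sense, capture, finish_job, tip_reach gives the robot as it stands.
- The arm moves only by the tool arm_command, never from a script. Its argument "deltas" is a list of rows, each a list of 7 numbers: the turn, a rotation vector about the tool's x, y, z in rad, then the shift along the tool's x, y, z in cm, then the closure, from -1 (fully open) to 1 (shut), so that 0 is half open. In form: [[rx, ry, rz, dx, dy, dz, hand], ...]. A call has 1 to 8 rows; each row is the pose to reach, as a shift and turn from the pose commanded when the call began, along the tool's axes at that moment; what a row does not reach only later rows make up. A row lasts 1/12 s, in which the tool goes at most 41.7 mm and 7.16 degrees, less where a joint would pass 70% of its speed; a pose out of reach is approached as far as the arm can. A call with a gripper value outside its range is refused whole. The fingers move at their own pace and stop on an object; the grip force is fixed at half the most. Time passes only in rows, so rows that repeat a pose let the fingers close. It gives the time, the measured TCP pose, the force, the opening and the grip force at its end, in the units of the state.
- sense(): the state, without advancing time (a new reading comes with each control period).
- capture(name): name is "scene" or "top"; returns a dict with "pixels" (400x640x3 uint8, blue, green, red), "fovy" (degrees; the focal length in pixels is half the picture's height over the tangent of half this angle, whatever the lens; pixels are square), "cx", "cy" (the principal point, pixels), "rvec" (rotation vector, rad) and "tvec" (3), from world to camera coordinates, as OpenCV has them. Camera axes: x right, y down, z forward; pixel columns grow to the right and rows downward; lengths in m; the calibration is good to about 2 mm. A picture is of the moment at which its call begins. There is no depth.
- finish_job(): hands the job in; it is judged then, once.
The state is a dict: "time_s": time; "joints": joint angles; "joint_velocities": joint speeds; "effort": joint torques, N m; "tcp_pos": TCP position; "ee_rot": TCP orientation; "wrist_force": force on the tool from outside, world axes, zero at the start; "moment": the same for the moment, N m; "gripper_width": opening from 0.0 (shut) to 1.0 (fully open); "gripper_force": force on a finger pad.
Only numpy, scipy, OpenCV 4.12 (cv2) and the standard library are available. Lean on these libraries where they do the work, as an engineer would, in place of code of your own. Each camera call takes 0.05 s, during which the arm holds its last target. There are 200 camera calls.

TASK

Prop the phone up for reading: lay it leaning back, screen up and towards the front of the tray, with its lower short edge standing in the wooden tray just behind the front rim and the middle of its upper short edge resting on the big jar that stands at the back of the tray, in line with the tray. Keep hold of the phone until it touches both the tray floor and the jar, and only then let go, gently: the jar must stay upright and in its place, and the bottle, the small jar and the candle are to be left alone.

Things in the scene. Friction and masses are not known exactly. Their poses are not given: they have to be found in the camera images.
- phone: The phone in its case: a flat dark slab, 150 long (its x) by 64 wide (its y) by 12 mm thick (its z), about 0.2 kg, lying flat on the bench with its black glass screen up. Origin at the centre of the underside; z comes out of the screen. The two short ends are alike: either may be the lower one.
- phone_end_a (a point): Middle of the phone's short end face at +x: 75 mm from the phone's origin along x, at half thickness.
- phone_end_b (a point): Middle of the phone's short end face at -x: 75 mm from the phone's origin along -x, at half thickness.
- tray: Shallow pale wooden tray fixed to the bench, 250 (x) by 180 (y) mm, origin at the centre of its underside. Its floor is 6 mm thick (top at z = 6 mm); the rims are 8 mm wide and rise 12 mm above the floor (to z = 18 mm). The front rim is on its -x side (towards the robot): its inner face is at x = -117 mm.
- jar: Big greenish glass jar with a dark lid, loose, standing near the back (+x) of the tray: 100 mm diameter, wall upright to 120 mm, 152 mm high, about 1.2 kg; 5 N at 100 mm height tips or shifts it. Origin: centre of its underside, on the tray floor. Clear floor from front rim to jar wall: 119 to 132 mm, so the leaning phone rises 33 to 43 degrees from level.
- milk_bottle: Bystander: clear milk bottle, 76 mm diameter, 180 mm high. Origin at the centre of its underside.
- squat_jar: Bystander: small squat glass jar, 60 mm diameter, 56 mm high. Origin at the centre of its underside.
- candle: Bystander: white candle on a round ceramic dish, 104 mm diameter, 86 mm high. Origin at the centre of its underside.
There are look-alikes about, which are no part of the job. Of the things that look like the phone, the middle-sized one is meant.

How it is judged:
By the outcome, as a careful person would: the job done as asked, in the order asked, and still so for the second after the job is handed in, with the robot touching nothing.
It also fails if it takes over 54 s, if anything falls off the work surface, if the arm or the gripper's body presses on something with over 40 N, if the wrist force passes 120 N, or if a joint passes its speed limit or range.

## Working session

There is one attempt and no reset: what is moved stays moved. The work goes in short steps, Python scripts to look and compute and a tool call to move; the robot and the scene stay as the last step left them, time stands still between calls to the robot, and variables do not carry over. Pictures are saved under pics/ and viewed, at most 10 in all, crops included, and the job is handed in when it is done.

Besides the shell and the picture viewer there is one more tool, called after "Call:" as a command line: name --pt "numbers of a row" for each row, then --argument value for the rest. arm_command: Moves the arm, as the interface text tells. Its arguments: {"type":"object","properties":{"deltas":{"type":"array"}},"required":["deltas"]}

```bash
mkdir -p pics; ls; cat > h.py <<'E'
import numpy as np, cv2
from station import sense, capture, finish_job, tip_reach
def snap(n,f):
    c=capture(n); cv2.imwrite(f'pics/{f}.png',c['pixels']); np.savez(f'pics/{f}.npz',**{k:np.array(v) for k,v in c.items()}); return c
def load(f): return dict(np.load(f'pics/{f}.npz'))
def K(c):
    f=200/np.tan(np.radians(float(c['fovy']))/2); return np.array([[f,0,float(c['cx'])],[0,f,float(c['cy'])],[0,0,1]])
def w(c,px,z):
    "pixels -> world at height z"
    R=cv2.Rodrigues(np.array(c['rvec'],float))[0]; t=np.array(c['tvec'],float).ravel(); o=-R.T@t
    p=np.c_[np.array(px,float).reshape(-1,2),np.ones(len(np.array(px).reshape(-1,2)))]
    d=(R.T@np.linalg.inv(K(c))@p.T).T
    return o+d*((z-o[2])/d[:,2])[:,None]
def proj(c,P): return cv2.projectPoints(np.array(P,float).reshape(-1,1,3),np.array(c['rvec'],float),np.array(c['tvec'],float),K(c),None)[0].reshape(-1,2)
E
python3 - <<'E'
from h import *
for n in('scene','top'):
    c=snap(n,n+'0'); R=cv2.Rodrigues(np.array(c['rvec'],float))[0]; print(n,c['fovy'],-R.T@np.array(c['tvec']).ravel(), R[2])
s=sense(); print(tip_reach,s)
E
```

```text
pics
scene 52.7502041077347 [ 0.8893539  -0.53167156  0.89980672] [-0.34914635  0.50148181 -0.79158879]
top 46.48046477633392 [0.42659711 0.00905889 1.23488977] [ 8.18256976e-02  5.19330518e-04 -9.96646520e-01]
0.019 {'time_s': 0.1, 'joints': array([ 7.78403339e+01,  2.20878088e+01,  3.86204075e-01, -2.44873229e-02,
       -6.84129735e+01, -1.48195181e+01]), 'joint_velocities': array([-0.0310464 , -0.04559412,  0.33464356,  0.052169  , -0.02339799,
        0.05739943]), 'effort': array([-2.65409772e-04, -3.91690707e+01,  1.87934965e+01,  4.23190087e+00,
        1.34511665e-02, -6.79547247e-05]), 'tcp_pos': array([0.28326897, 0.55654085, 0.24054622]), 'ee_rot': array([[ 8.91099927e-01, -4.53806417e-01, -8.09708950e-04],
       [-4.53807121e-01, -8.91097972e-01, -1.87116068e-03],
       [ 1.27614722e-04,  2.03484284e-03, -9.99997922e-01]]), 'wrist_force': array([ 0.3043576 ,  0.28455528, -0.62211056]), 'moment': array([-0.00113078,  0.03326591,  0.01133946]), 'gripper_force': 0.0, 'gripper_width': 1.0008176063115193}
```

View pics/top0.png

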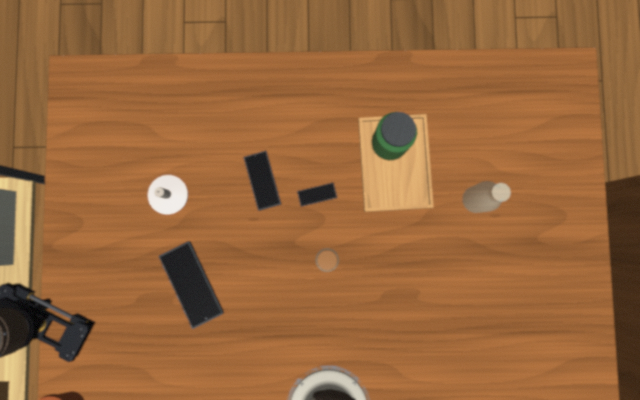

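View pics/scene0.png

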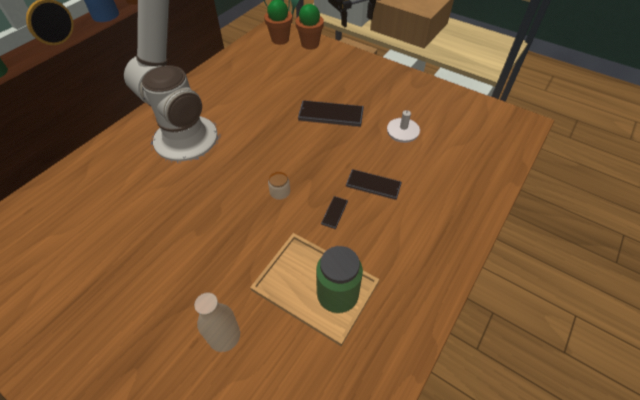

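Phone candidates in the top view: the small slab at (317,194), the middle one at (262,180) and the large one at (191,284). I choose the middle one at (262,180) and will check it in a close crop together with the tray.

```bash
python3 - <<'E'
from h import *
c=load('top0'); g=c['pixels'].max(2)
sub=g[140:220,235:290]; m=(sub<75).astype(np.uint8)
cnt=max(cv2.findContours(m,0,1)[0],key=cv2.contourArea).reshape(-1,2)+[235,140]
P=w(c,cnt,0.012)[:,:2]
r=cv2.minAreaRect((P*1000).astype(np.float32)); b=cv2.boxPoints(r); print('phone',r,b)
for name,pc in(('small',(slice(175,215),slice(290,345))),('big',(slice(235,335),slice(150,230)))):
    m=(g[pc]<75).astype(np.uint8); k=max(cv2.findContours(m,0,1)[0],key=cv2.contourArea).reshape(-1,2)+[pc[1].start,pc[0].start]
    print(name,cv2.minAreaRect((w(c,k,0.012)[:,:2]*1000).astype(np.float32)))
a=cv2.resize(c['pixels'][100:220,230:440],None,fx=3.8,fy=3.8,interpolation=cv2.INTER_CUBIC)[:,:800]
cv2.imwrite('pics/crop1.png',a)
s=load('scene0'); a=cv2.resize(s['pixels'][225:350,240:390],None,fx=4.5,fy=4.5,interpolation=cv2.INTER_CUBIC); cv2.imwrite('pics/crop2.png',a)
E
```

```text
phone ((591.3960571289062, 168.74813842773438), (143.96334838867188, 58.03483200073242), 15.056660652160645) [[514.3476  178.07039]
 [529.4235  122.02794]
 [668.4445  159.42589]
 [653.3686  215.46834]]
small ((552.10205078125, 23.778079986572266), (37.33204650878906, 93.40711975097656), 13.2968168258667)
big ((322.40130615234375, 354.2470397949219), (202.56805419921875, 86.69641876220703), 25.672897338867188)
```

View pics/crop1.png

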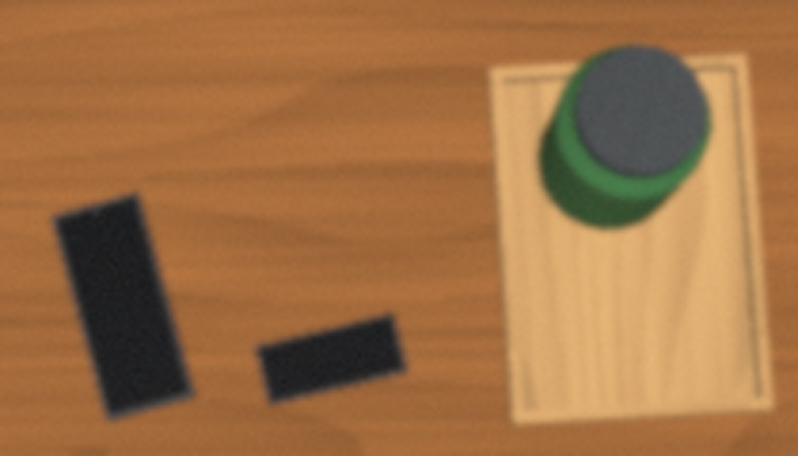

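View pics/crop2.png

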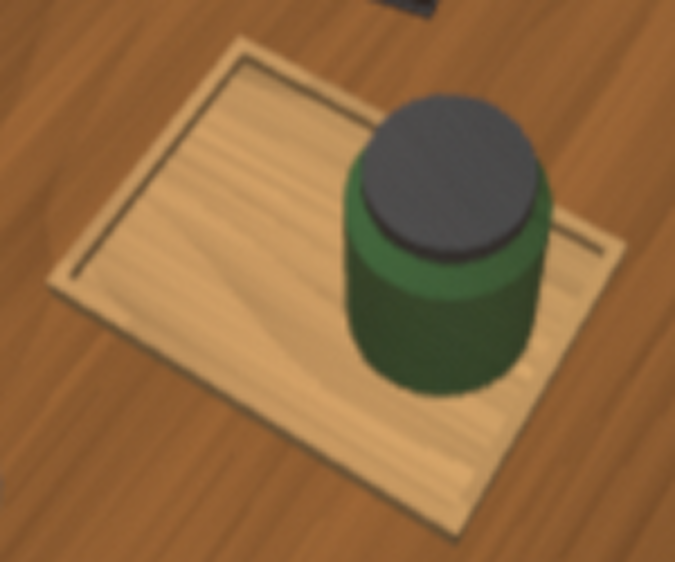

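Crop 1 confirms the middle phone, a plain dark slab at top pixel (262,180). The tray corners are at about (359,117), (427,114), (433,207) and (365,211), with the jar lid at (398,129). Crop 2 shows the tray rims and the jar base at scene pixel (338,310). Next I fit tray, jar and phone.

```bash
python3 - <<'E'
from h import *
from scipy.optimize import minimize
T=load('top0');S=load('scene0')
ct=np.array([[490,65],[748,55],[772,408],[514,422]])/3.8+[230,100]
cs=np.array([[242,36],[48,284],[457,541],[626,243]])/4.5+[240,225]
for c,k in((T,ct),(S,cs)):
    P=w(c,k,.018)[:,:2]*1000; r=cv2.minAreaRect(P.astype(np.float32)); print('tray',P.round(),r)
def mask(c):
    p=c['pixels'].astype(int); b,g,r=p[...,0],p[...,1],p[...,2]
    m=((r<g+12)&(p.max(2)<160)).astype(np.uint8); return m
a=np.linspace(0,2*np.pi,60)
def ring(x,y,r,z): return np.c_[x+r*np.cos(a),y+r*np.sin(a),0*a+z]
ms=[]
for c,(u,v,uu,vv) in((T,(368,108,422,165)),(S,(312,240,368,316))):
    m=mask(c); z=np.zeros_like(m); z[v:vv,u:uu]=m[v:vv,u:uu]; n,l,st,_=cv2.connectedComponentsWithStats(z); i=1+st[1:,4].argmax(); ms.append((c,(l==i))); print(st[i])
def cost(q):
    x,y,r=np.array(q)/1000; tot=0
    for c,m in ms:
        P=proj(c,np.r_[ring(x,y,.05,.006),ring(x,y,.05,.126),ring(x,y,r,.158)])
        h=cv2.convexHull((P*16).astype(np.int32)); I=np.zeros((400,640),np.uint8)
        cv2.fillConvexPoly(I,h,255,cv2.LINE_AA,4); tot+=np.abs(I/255.-m).sum()
    return tot
x0=w(T,[[398,129]],.158)[0]*1000; print(x0)
best=min((minimize(cost,[x0[0]+i,x0[1]+j,42],method='Nelder-Mead',options=dict(initial_simplex=np.array([[0,0,0],[8,0,0],[0,8,0],[0,0,4]])+[x0[0]+i,x0[1]+j,42])) for i in(-5,5) for j in(-5,5)),key=lambda o:o.fun)
print('jar',best.x,best.fun)
# phone from scene
g=S['pixels'].max(2); m=(g[165:205,340:410]<75).astype(np.uint8); k=max(cv2.findContours(m,0,1)[0],key=cv2.contourArea).reshape(-1,2)+[340,165]
print('phone scene',cv2.minAreaRect((w(S,k,.009)[:,:2]*1000).astype(np.float32)))
E
```

```text
tray [[ 756.  -91.]
 [ 760. -272.]
 [ 512. -281.]
 [ 505. -103.]] ((633.90625, -186.69473266601562), (251.016845703125, 180.9006805419922), 2.2884669303894043)
tray [[ 509. -105.]
 [ 517. -286.]
 [ 766. -277.]
 [ 756.  -95.]] ((637.5889892578125, -190.96731567382812), (248.95440673828125, 182.391357421875), 2.3820013999938965)
[ 372  113   45   47 1594]
[ 316  247   47   66 2492]
[ 688.01263371 -170.92901216  158.        ]
jar [ 688.3766106  -172.68926493   29.52202681] 342.4980392156863
phone scene ((594.034912109375, 161.97267150878906), (145.1839599609375, 67.04464721679688), 15.393994331359863)
```

```bash
cat >> h.py <<'E'
from scipy.spatial.transform import Rotation as Rn
def tool(yaw,tilt):
    "x near world yaw (deg), tool z = down tilted forward by tilt (deg)"
    y,t=np.radians([yaw,tilt]); u=np.array([np.cos(y),np.sin(y),0]); k=np.array([0,0,1.])
    x=u*np.cos(t)+k*np.sin(t); z=u*np.sin(t)-k*np.cos(t); return np.c_[x,np.cross(z,x),z]
def delta(p,R,s=None):
    s=s or sense(); R0=s['ee_rot']
    print('t',round(s['time_s'],2),'row',np.r_[Rn.from_matrix(R0.T@R).as_rotvec(),R0.T@(np.array(p)-s['tcp_pos'])*100].round(3), 'F',s['wrist_force'].round(2),'w',round(s['gripper_width'],3))
E
python3 - <<'E'
from h import *
print(w(load('scene0'),[[340,263.9]],.158),w(load('top0'),[[399.2,128.9]],.158))
delta([.593,.166,.14],tool(15.2,-15))
E
```

```text
[[ 0.69375038 -0.1796975   0.158     ]] [[ 0.68821016 -0.17375482  0.158     ]]
t 0.1 row [-0.094 -0.249 -0.732 45.322 20.725 10.103] F [ 0.3   0.28 -0.62] w 1.001
```

Call:
arm_command --pt "-0.01 -0.03 -0.09 4 1.8 0.5 -1" --pt "-0.02 -0.06 -0.18 8 3.6 1 -1" --pt "-0.03 -0.09 -0.27 12 5.4 2 -1" --pt "-0.04 -0.12 -0.36 16 7.2 3 -1" --pt "-0.05 -0.15 -0.45 20 9 4 -1" --pt "-0.06 -0.18 -0.54 24 10.8 4.5 -1" --pt "-0.07 -0.21 -0.63 28 12.6 5 -1" --pt "-0.085 -0.24 -0.7 32 14.4 5.5 -1"

```text
time_s: 0.77
tcp_pos: [0.4902, 0.2988, 0.1887]
ee_rot: [[0.941, 0.234, -0.243], [0.228, -0.972, -0.055], [-0.249, -0.004, -0.968]]
wrist_force: [1.4, 0.7, 0.8]
gripper_width: 0.995
gripper_force: 0.0
```

```bash
python3 - <<'E'
from h import *
delta([.593,.166,.14],tool(15.2,-15))
E
```

```text
t 0.77 row [-1.1000e-02 -1.0000e-02 -2.7000e-02  7.8620e+00  1.5331e+01  2.9470e+00] F [1.39 0.74 0.79] w 0.995
```

Call:
arm_command --pt "-0.005 -0.005 -0.01 2 3.6 1 -1" --pt "-0.01 -0.01 -0.03 4 7.2 2 -1" --pt "-0.01 -0.01 -0.03 6 10.8 2.5 -1" --pt "-0.01 -0.01 -0.03 7.2 13.5 2.8 -1" --pt "-0.01 -0.01 -0.03 7.8 15.2 2.9 -1" --pt "-0.01 -0.01 -0.03 7.8 15.2 2.9 -1" --pt "-0.01 -0.01 -0.03 7.8 15.2 2.9 -1"

```text
time_s: 1.35
tcp_pos: [0.591, 0.1676, 0.1403]
ee_rot: [[0.933, 0.259, -0.25], [0.25, -0.966, -0.066], [-0.258, -0.001, -0.966]]
wrist_force: [0.2, 0.7, -0.7]
gripper_width: 0.996
gripper_force: 0.0
```

```bash
python3 - <<'E'
from h import *
delta([.593,.166,.14],tool(15.2,-15))
s=sense();print(s['tcp_pos'],s['joints'])
T=snap('top','top1');S=snap('scene','scene1')
a=T['pixels'][120:220,200:320];b=S['pixels'][110:210,310:430]
cv2.imwrite('pics/c3.png',np.hstack([cv2.resize(i,(400,333),interpolation=cv2.INTER_CUBIC) for i in(a,b)]))
for c in(T,S): print(proj(c,[s['tcp_pos'],s['tcp_pos']+.019*s['ee_rot'][:,2]]))
E
```

```text
t 1.35 row [-0.001 -0.001 -0.003  0.15   0.209 -0.01 ] F [ 0.15  0.72 -0.74] w 0.996
[0.59103296 0.16763347 0.14029653] [ 29.12210308  32.99834813   3.57285993  -3.76764544 -75.13636241
  77.31143375]
[[255.16625885 173.07827022]
 [256.80041684 176.14002265]]
[[378.37881711 149.74842286]
 [375.82531989 154.18804418]]
```

View pics/c3.png

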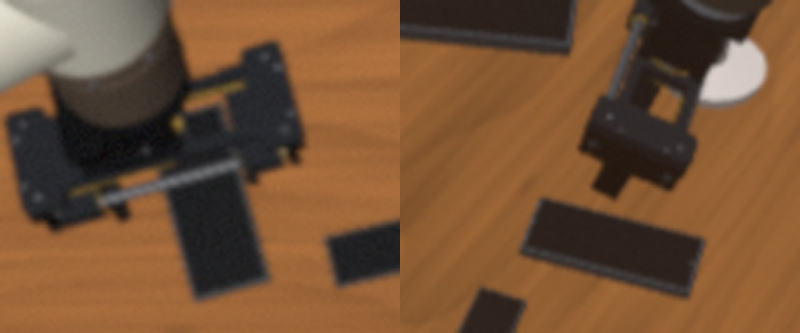

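The crop shows the open fingers straddling the phone line, with the phone centred under the jaws. I go down.

```bash
python3 - <<'E'
from h import *
delta([.592,.166,.035],tool(15.2,-15))
delta([.592,.166,.0235],tool(15.2,-15))
E
```

```text
t 1.45 row [-1.0000e-03 -2.0000e-03 -0.0000e+00  2.7630e+00  3.6400e-01  1.0262e+01] F [-0.06 -0.63  0.56] w 0.999
t 1.45 row [-1.0000e-03 -2.0000e-03 -0.0000e+00  3.0580e+00  3.6500e-01  1.1374e+01] F [-0.06 -0.63  0.56] w 0.999
```

Call:
arm_command --pt "0 0 0 0.8 0.3 3 -1" --pt "0 0 0 1.6 0.3 6 -1" --pt "0 0 0 2.2 0.3 8.2 -1" --pt "0 0 0 2.6 0.3 9.6 -1" --pt "0 0 0 2.75 0.3 10.25 -1" --pt "0 0 0 2.75 0.3 10.25 -1" --pt "0 0 0 2.75 0.3 10.25 -1"

```text
time_s: 2.03
tcp_pos: [0.5923, 0.167, 0.0361]
ee_rot: [[0.933, 0.263, -0.246], [0.254, -0.965, -0.066], [-0.255, -0.001, -0.967]]
wrist_force: [0.7, 0.7, 0.4]
gripper_width: 0.999
gripper_force: 0.0
```

```bash
python3 - <<'E'
from h import *
print(sense()['tcp_pos']);delta([.592,.166,.0235],tool(15.2,-15))
E
```

```text
[0.59234953 0.16702451 0.03605066]
t 2.03 row [-1.000e-03 -4.000e-03  1.000e-03  2.620e-01  9.100e-02  1.229e+00] F [0.65 0.68 0.43] w 0.999
```

Call:
arm_command --pt "0 0 0 0.15 0.05 0.7 -1" --pt "0 0 0 0.25 0.1 1.2 -1" --pt "0 0 0 0.25 0.1 1.2 -1" --pt "0 0 0 0.25 0.1 1.2 -0.4" --pt "0 0 0 0.25 0.1 1.2 0" --pt "0 0 0 0.25 0.1 1.2 1" --pt "0 0 0 0.25 0.1 1.2 1" --pt "0 0 0 0.25 0.1 1.2 1"

```text
time_s: 2.7
tcp_pos: [0.5919, 0.165, 0.0232]
ee_rot: [[0.933, 0.261, -0.247], [0.252, -0.965, -0.066], [-0.256, -0.001, -0.967]]
wrist_force: [-0.0, 0.9, 0.1]
gripper_width: 0.733
gripper_force: 30.0
```

Call:
arm_command --pt "0 0 0 0 0 0 1" --pt "0 0 0 0 0 0 1" --pt "0 0 0 0 0 0 1" --pt "0 0 0 0 0 0 1"

```text
time_s: 3.03
tcp_pos: [0.5919, 0.165, 0.0232]
ee_rot: [[0.933, 0.261, -0.247], [0.253, -0.965, -0.066], [-0.256, -0.001, -0.967]]
wrist_force: [-1.2, 0.7, 1.9]
gripper_width: 0.731
gripper_force: 30.0
```

```bash
python3 - <<'E'
from h import *
s=sense(); pc=s['ee_rot'].T@(np.array([.5922,.1652,0.])-s['tcp_pos']); print(pc); np.save('pc.npy',pc)
E
cat >> h.py <<'E'
def phone_pose(th,gap,up,yaw=2.3,lat=.0098,tray=(.6357,-.1888)):
    "tcp,R for phone leaning th deg, top lower corner gap behind rim, low edge up above floor (m)"
    t=np.radians(th); y=np.radians(yaw); pc=np.load('pc.npy')
    xp=-.117+gap+.012*np.sin(t)+.075*np.cos(t); z=.006+up+.075*np.sin(t)
    c=np.array([tray[0]+xp*np.cos(y)-lat*np.sin(y),tray[1]+xp*np.sin(y)+lat*np.cos(y),z])
    R=tool(yaw,th-15); return c-R@pc,R
E
python3 - <<'E'
from h import *
p,R=phone_pose(50,.006,.1); print(p); delta(p,R)
E
```

```text
[ 0.00628993 -0.00010174  0.02235403]
[ 0.5637959  -0.18198189  0.17815693]
t 3.03 row [ -0.041   0.866   0.227 -15.352  32.748 -11.989] F [-1.17  0.66  1.89] w 0.731
```

Call:
arm_command --pt "0 0 0 -0.2 0 -0.8 1" --pt "0 0 0 -0.6 0 -2.4 1" --pt "0 0 0 -1.2 0 -4.8 1" --pt "0 0 0 -2.0 0 -8 1" --pt "0 0 0 -2.8 0 -11 1" --pt "0 0 0 -3.5 0 -14 1" --pt "0 0 0 -3.8 0 -15 1" --pt "0 0 0 -3.8 0 -15 1"

```text
time_s: 3.7
tcp_pos: [0.5948, 0.1657, 0.1813]
ee_rot: [[0.935, 0.261, -0.241], [0.253, -0.965, -0.063], [-0.249, -0.002, -0.968]]
wrist_force: [0.3, -0.0, -0.9]
gripper_width: 0.733
gripper_force: 30.0
```

```bash
python3 - <<'E'
from h import *
p,R=phone_pose(50,.006,.1); print(p,sense()['joints']); delta(p,R)
E
```

```text
[ 0.5637959  -0.18198189  0.17815693] [ 28.86110677  31.03765187   6.3845765   -3.55306937 -79.39215188
  77.38085894]
t 3.7 row [ -0.043   0.859   0.227 -11.635  32.753   3.259] F [ 0.32 -0.   -0.9 ] w 0.733
```

Call:
arm_command --pt "-0.003 0.06 0.016 -0.8 2.3 0.2 1" --pt "-0.007 0.14 0.037 -1.9 5.3 0.5 1" --pt "-0.011 0.22 0.06 -3 8.4 0.8 1" --pt "-0.015 0.31 0.08 -4.2 11.8 1.2 1" --pt "-0.02 0.4 0.105 -5.4 15.2 1.5 1" --pt "-0.024 0.49 0.13 -6.6 18.6 1.8 1" --pt "-0.03 0.58 0.15 -7.8 22 2.2 1" --pt "-0.033 0.66 0.175 -9 25.2 2.5 1"

```text
time_s: 4.37
tcp_pos: [0.5657, -0.1043, 0.1739]
ee_rot: [[0.916, 0.089, 0.392], [0.089, -0.996, 0.017], [0.392, 0.019, -0.92]]
wrist_force: [0.8, -1.0, -1.8]
gripper_width: 0.73
gripper_force: 30.0
```

```bash
python3 - <<'E'
from h import *
p,R=phone_pose(50,.006,.1); print(sense()['joints']); delta(p,R)
E
```

```text
[  6.45266688  12.03107279 -29.98352986   3.64988277 -24.99721943
  85.87975408]
t 4.37 row [-7.000e-03  2.080e-01  5.200e-02 -6.990e-01  7.728e+00 -6.010e-01] F [ 0.78 -1.04 -1.76] w 0.73
```

```bash
cat > kin.py <<'E'
from h import *
from scipy.optimize import least_squares
D=[([77.842,22.042,.453,0,-68.411],[.283,.557,.242]),([29.122,32.998,3.573,-3.768,-75.136],[.59103,.16763,.1403]),
([28.861,31.038,6.385,-3.553,-79.392],[.5948,.1657,.1813]),([6.453,12.031,-29.984,3.65,-24.997],[.5657,-.1043,.1739])]
def fk(q,k):
    r0,h,a,f,e,L=k
    Z=lambda t:Rn.from_euler('z',t,degrees=True).as_matrix(); Y=lambda t:Rn.from_euler('y',t,degrees=True).as_matrix(); X=lambda t:Rn.from_euler('x',t,degrees=True).as_matrix()
    A=Z(q[0]); B=A@Y(q[1]-q[2])@X(q[3]); z=B@Y(-q[4])@[1,0,0]
    return A@[r0,0,h]+A@Y(q[1])@[0,0,a]+A@Y(q[1]-q[2])@[f,0,e]+L*z, z
k=least_squares(lambda k:np.concatenate([fk(q,k)[0]-p for q,p in D]+[(np.array(k)-[.1,.4,.4,.4,0,.2])*1e-3]),[.1,.4,.4,.4,0,.2]).x
def ik(p,z,q0):
    o=least_squares(lambda q:np.r_[(fk(q,k)[0]-p)*10,fk(q,k)[1]-z],q0); return o.x,o.cost
if __name__=='__main__':
    print(k,[np.linalg.norm(fk(q,k)[0]-p) for q,p in D])
    z=sense()['ee_rot'][:,2]; print(fk(D[-1][0],k)[1],z)
    for th,up in((50,.1),(50,.02),(50,0),(42,0)):
        p,R=phone_pose(th,.005,up)
        q=[-18,20,-30,4,-25]
        for ex in(0,10,20,30):
            z2=Rn.from_rotvec(R[:,1]*np.radians(-ex)).as_matrix()@R[:,2]
            z3=Rn.from_rotvec(R[:,1]*np.radians(ex)).as_matrix()@R[:,2]
            z2=z2 if z2[2]<z3[2] else z3
            x,c=ik(p,z2,q); print(th,up,ex,x.round(1),round(c,6))
E
python3 kin.py
```

```text
[-0.45004942  0.19960696  1.17746251  0.69250321 -0.05156592  0.71993221] [np.float64(0.16199994641094523), np.float64(0.10168368554997896), np.float64(0.09881561008898364), np.float64(0.18716443652364123)]
[ 0.38561071  0.07068739 -0.91994982] [ 0.39166035  0.01722401 -0.91994864]
50 0.1 0 [-52.9  14.9 -36.   60.8 -32.6] 0.0
50 0.1 10 [-36.9  14.7 -28.   31.  -31.2] 0.0
50 0.1 20 [-26.7  17.  -19.3  11.  -41. ] 0.0
50 0.1 30 [-20.3  20.8 -10.6   2.4 -54. ] 0.0
50 0.02 0 [-52.9  19.4 -40.   74.  -29.3] 0.0
50 0.02 10 [-36.9  18.4 -32.   39.3 -24.9] 0.0
50 0.02 20 [-26.7  20.  -23.3  12.9 -34.2] 0.0
50 0.02 30 [-20.3  23.4 -14.4   2.6 -47.6] 0.0
50 0 0 [-52.9  20.6 -41.   77.8 -28.8] 0.0
50 0 10 [-36.9  19.4 -32.9  42.2 -23.4] 0.0
50 0 20 [-26.7  20.8 -24.2  13.5 -32.5] 0.0
50 0 30 [-20.3  24.1 -15.3   2.7 -46. ] 0.0
42 0 0 [-38.5  19.9 -34.4  50.9 -22.5] 0.0
42 0 10 [-27.8  20.9 -25.7  17.2 -29.7] 0.0
42 0 20 [-21.   23.8 -16.7   4.  -43.1] 0.0
42 0 30 [-16.5  28.   -7.7  -1.2 -57.1] 0.0
```

```bash
sed -i 's/A=Z(q\[0\])/A=Z(q[0]-14.82)/; s/q=\[-18,20,-30,4,-25\]/q=[-5,20,-30,4,-25]/' kin.py; python3 kin.py
```

```text
[0.18517007 0.15091543 0.39118655 0.30379654 0.0087557  0.18517888] [np.float64(0.018709297971252505), np.float64(0.03419669914559192), np.float64(0.028889525540593), np.float64(0.02726018914943904)]
[ 0.39086369 -0.03029684 -0.91994982] [ 0.39166035  0.01722401 -0.91994864]
50 0.1 0 [ -7.4  12.1 -31.5  45.7 -19.4] 0.0
50 0.1 10 [ -6.1  13.7 -25.5  20.  -29.1] 0.0
50 0.1 20 [ -4.8  16.2 -19.3   8.5 -40.8] 0.0
50 0.1 30 [ -3.7  19.6 -13.2   2.2 -52.6] 0.0
50 0.02 0 [ -7.4  23.  -37.9 103.7 -14.2] 0.0
50 0.02 10 [ -6.1  23.1 -32.2  40.3 -14.9] 0.0
50 0.02 20 [ -4.8  24.6 -26.2  12.8 -25.9] 0.0
50 0.02 30 [ -3.7  27.1 -20.    2.9 -38.3] 0.0
50 0 0 [ -7.4  26.2 -39.  118.7 -15.7] 0.0
50 0 10 [ -6.1  25.9 -33.4  52.3 -12.1] 0.0
50 0 20 [ -4.8  27.1 -27.4  14.8 -22.2] 0.0
50 0 30 [ -3.7  29.3 -21.3   3.1 -34.7] 0.0
42 0 0 [ -6.   27.3 -33.3  67.5 -11.1] 0.0
42 0 10 [ -4.7  28.2 -27.4  18.9 -19.6] 0.0
42 0 20 [ -3.6  30.2 -21.2   4.6 -32.1] 0.0
42 0 30 [ -2.5  33.2 -14.9  -1.4 -44.8] 0.0
```

```bash
sed -i 's/@X(q\[3\])/@X(-q[3])/' kin.py; sed -i '/for th,up/,$d' kin.py; cat >> kin.py <<'E'
    for th,up in((48,.02),(48,0),(42,0)):
      for off in (0,.02):
        for pre in(15,25,32):
            p,R=phone_pose(th,.005,up); u=tool(2.3,th)[:,0]
            z=tool(2.3,th-pre)[:,2]; pc_=p+R@np.load('pc.npy')
            p=pc_+off*u+.0125*tool(2.3,th)[:,2]*-1-.0105*z
            x,c=ik(p,z,[-3,20,-30,4,-25]); print(th,up,off,pre,x.round(1),round(c,6))
E
python3 kin.py
```

```text
[-0.01841391  0.17348607  0.64989144  0.4335245  -0.01209253  0.3661016 ] [np.float64(0.003085488898775945), np.float64(0.007042738282212603), np.float64(0.0064439397386658), np.float64(0.011066789157137852)]
[ 0.38303465 -0.08352711 -0.91994982] [ 0.39166035  0.01722401 -0.91994864]
48 0.02 0 15 [-12.4  19.9 -39.3 -85.3 -15.6] 0.0
48 0.02 0 25 [ -8.9  20.1 -31.4 -29.9 -20.1] 0.0
48 0.02 0 32 [ -6.8  21.4 -25.8 -13.4 -28.8] 0.0
48 0.02 0.02 15 [-11.6  19.1 -37.  -74.9 -15.7] 0.0
48 0.02 0.02 25 [ -8.2  19.7 -29.  -26.1 -22.4] 0.0
48 0.02 0.02 32 [ -6.2  21.2 -23.3 -12.1 -31.3] 0.0
48 0 0 15 [-12.4  22.  -40.5 -97.  -15.7] 0.0
48 0 0 25 [ -8.9  21.9 -32.6 -34.6 -17.6] 0.0
48 0 0 32 [ -6.8  23.  -27.  -14.7 -26.1] 0.0
48 0 0.02 15 [-11.6  21.1 -38.3 -86.4 -15.2] 0.0
48 0 0.02 25 [ -8.2  21.3 -30.3 -29.6 -19.8] 0.0
48 0 0.02 32 [ -6.2  22.6 -24.6 -13.1 -28.7] 0.0
42 0 0 15 [ -9.9  22.4 -35.5 -57.5 -14.2] 0.0
42 0 0 25 [ -6.8  23.4 -27.5 -16.7 -24.4] 0.0
42 0 0 32 [ -4.9  25.2 -21.8  -6.7 -33.9] 0.0
42 0 0.02 15 [ -9.1  21.9 -33.1 -48.5 -15.5] 0.0
42 0 0.02 25 [ -6.1  23.3 -25.  -14.8 -26.8] 0.0
42 0 0.02 32 [ -4.3  25.2 -19.2  -6.1 -36.4] 0.0
```

Going straight to the lean angle would push joint 5 to its limit. I'll set the phone back down and regrasp it with more back-tilt and slightly towards the upper end.

```bash
python3 - <<'E'
from h import *
delta([.592,.165,.10],tool(15.2,-15))
E
```

```text
t 4.37 row [  0.032  -0.661  -0.178   1.923 -26.726   8.291] F [ 0.78 -1.04 -1.76] w 0.73
```

Call:
arm_command --pt "0.003 -0.06 -0.016 0.2 -2.4 0.2 1" --pt "0.008 -0.14 -0.04 0.4 -5.6 0.4 1" --pt "0.01 -0.22 -0.06 0.6 -9 0.8 1" --pt "0.015 -0.31 -0.085 0.9 -12.6 1.2 1" --pt "0.02 -0.4 -0.11 1.2 -16.2 2 1" --pt "0.024 -0.49 -0.13 1.4 -20 3.5 1" --pt "0.028 -0.58 -0.155 1.7 -23.5 5.5 1" --pt "0.032 -0.66 -0.178 1.9 -26.5 8 1"

```text
time_s: 5.03
tcp_pos: [0.5937, 0.167, 0.1039]
ee_rot: [[0.931, 0.266, -0.251], [0.257, -0.964, -0.069], [-0.26, -0.0, -0.965]]
wrist_force: [1.1, -0.3, -0.5]
gripper_width: 0.734
gripper_force: 30.0
```

```bash
python3 - <<'E'
from h import *
delta([.592,.165,.028],tool(15.2,-15))
E
```

```text
t 5.03 row [1.000e-03 2.000e-03 4.000e-03 1.773e+00 1.540e-01 7.388e+00] F [ 1.06 -0.31 -0.48] w 0.734
```

Call:
arm_command --pt "0 0 0 0.5 0 2 1" --pt "0 0 0 1 0.1 4 1" --pt "0 0 0 1.4 0.1 5.8 1" --pt "0 0 0 1.7 0.15 7 1" --pt "0 0 0 1.77 0.15 7.4 1" --pt "0 0 0 1.77 0.15 7.4 1" --pt "0 0 0 1.77 0.15 7.4 1"

```text
time_s: 5.62
tcp_pos: [0.5928, 0.1624, 0.0296]
ee_rot: [[0.932, 0.264, -0.247], [0.255, -0.965, -0.068], [-0.256, 0.001, -0.967]]
wrist_force: [-0.0, 0.4, -0.8]
gripper_width: 0.73
gripper_force: 30.0
```

```bash
python3 - <<'E'
from h import *
delta([.592,.165,.0235],tool(15.2,-15))
E
```

```text
t 5.62 row [ 0.001 -0.003  0.001  0.144 -0.27   0.588] F [-0.01  0.44 -0.79] w 0.73
```

Call:
arm_command --pt "0 0 0 0.05 0 0.25 1" --pt "0 0 0 0.12 0 0.55 1" --pt "0 0 0 0.12 0 0.55 1" --pt "0 0 0 0.12 0 0.55 -0.5" --pt "0 0 0 0.12 0 0.55 -1" --pt "0 0 0 0.12 0 0.55 -1" --pt "0 0 0 0.12 0 0.55 -1"

```text
time_s: 6.2
tcp_pos: [0.5926, 0.1626, 0.0241]
ee_rot: [[0.932, 0.264, -0.247], [0.255, -0.965, -0.068], [-0.256, 0.0, -0.967]]
wrist_force: [0.5, -0.9, -0.4]
gripper_width: 0.895
gripper_force: 0.0
```

```bash
python3 - <<'E'
from h import *
s=sense();print(s['tcp_pos']);u=np.array([np.cos(np.radians(15.2)),np.sin(np.radians(15.2)),0])
c=s['tcp_pos']+s['ee_rot']@np.load('pc.npy'); c[2]=0; print(c)
# rise first then re-tilt
q=c+.015*u
lowest=.0025
R=tool(15.2,-32); z=lowest+.019*np.cos(np.radians(32))+.0095*np.sin(np.radians(32)); z-=0
tipc=q+[0,0,.0075]  # aim tip centre
p=tipc-R[:,2]*.019; p[2]=z; print(p)
delta(p+[0,0,.03],R); delta(p,R)
E
```

```text
[0.59260587 0.16262906 0.02406818]
[0.59293145 0.16281371 0.        ]
[0.61712294 0.16938639 0.02364715]
t 6.2 row [ 1.000e-03 -3.000e-01  2.000e-03  1.702e+00 -3.000e-03 -3.510e+00] F [ 0.49 -0.94 -0.41] w 0.895
t 6.2 row [ 1.000e-03 -3.000e-01  2.000e-03  2.469e+00 -5.000e-03 -6.100e-01] F [ 0.49 -0.94 -0.41] w 0.895
```

Call:
arm_command --pt "0 0 0 -0.4 0 -1.5 -1" --pt "0 -0.05 0 -0.4 0 -3.5 -1" --pt "0 -0.15 0 0.8 0 -3.5 -1" --pt "0 -0.25 0 1.6 0 -3.5 -1" --pt "0 -0.3 0 1.7 0 -3.5 -1" --pt "0 -0.3 0 2.0 0 -2.5 -1" --pt "0 -0.3 0 2.2 0 -1.6 -1" --pt "0 -0.3 0 2.2 0 -1.6 -1"

```text
time_s: 6.87
tcp_pos: [0.6147, 0.1687, 0.0308]
ee_rot: [[0.815, 0.263, -0.515], [0.222, -0.965, -0.141], [-0.534, 0.001, -0.845]]
wrist_force: [-0.5, 0.1, -0.2]
gripper_width: 0.999
gripper_force: 0.0
```

```bash
python3 - <<'E'
from h import *
s=sense();print(s['joints'])
delta([.6171,.1694,.0237],tool(15.2,-32))
E
```

```text
[ 26.92685832  50.17202506  16.41559543  -6.16999388 -88.02650574
  80.3012064 ]
t 6.87 row [ 0.001  0.005  0.001  0.586 -0.008  0.467] F [-0.51  0.1  -0.2 ] w 0.999
```

Call:
arm_command --pt "0 0 0 0.35 0 0.25 -1" --pt "0 0 0 0.58 0 0.45 -1" --pt "0 0 0 0.58 0 0.45 -1" --pt "0 0 0 0.58 0 0.45 -0.4" --pt "0 0 0 0.58 0 0.45 0" --pt "0 0 0 0.58 0 0.45 1" --pt "0 0 0 0.58 0 0.45 1" --pt "0 0 0 0.58 0 0.45 1"

```text
time_s: 7.53
tcp_pos: [0.6193, 0.1699, 0.0268]
ee_rot: [[0.818, 0.264, -0.511], [0.223, -0.965, -0.14], [-0.53, 0.0, -0.848]]
wrist_force: [-0.7, 0.0, 0.6]
gripper_width: 0.726
gripper_force: 30.0
```

```bash
sed -i 's/th-15/th-PRE/; s/^def phone_pose/PRE=31.7\ndef phone_pose/' h.py; python3 - <<'E'
from h import *
s=sense(); print(np.degrees(np.arctan2(s['ee_rot'][2,0],-s['ee_rot'][2,2])),np.degrees(np.arctan2(*s['ee_rot'][[1,0],0])))
c=np.array([.59293,.16281,0.]); pc=s['ee_rot'].T@(c-s['tcp_pos']); print(pc); np.save('pc.npy',pc)
u=[np.cos(np.radians(15.2)),np.sin(np.radians(15.2)),0]
p,R=phone_pose(48,.006,.06); print(p)
T=snap('top','top2'); delta(p,R)
E
```

```text
-32.03263088091724 15.284506845671453
[-8.95834724e-03 -9.29417104e-05  3.72196013e-02]
[ 0.58160824 -0.18125767  0.15997374]
t 7.58 row [ 3.2000e-02  8.4000e-01  2.3100e-01 -1.7996e+01  3.2886e+01 -4.4320e+00] F [0.41 0.13 0.51] w 0.722
```

Call:
arm_command --pt "0 0 0 0 0 0 -0.6" --pt "0 0 0 0 0 0 -0.6" --pt "0 0 0 0.13 0 0.22 -0.6" --pt "0 0 0 0.13 0 0.22 -0.6" --pt "0 0 0 0.13 0 0.22 1" --pt "0 0 0 0.13 0 0.22 1" --pt "0 0 0 0.13 0 0.22 1" --pt "0 0 0 0.13 0 0.22 1"

```text
time_s: 8.25
tcp_pos: [0.6191, 0.1698, 0.0237]
ee_rot: [[0.817, 0.264, -0.512], [0.223, -0.965, -0.14], [-0.531, 0.0, -0.847]]
wrist_force: [1.1, -1.1, -0.7]
gripper_width: 0.724
gripper_force: 30.0
```

```bash
python3 - <<'E'
from h import *
s=sense(); print(s['tcp_pos'])
T=snap('top','top3');S=snap('scene','scene3'); s2=sense(); print(s2['tcp_pos'])
c=np.array([.59293,.16281,0.]); pc=s['ee_rot'].T@(c-(s['tcp_pos']+s2['tcp_pos'])/2); print(pc); np.save('pc.npy',pc)
p,R=phone_pose(48,.006,.08); print(p); delta(p,R)
E
```

```text
[0.61908787 0.16984831 0.02369936]
[0.61910411 0.16984317 0.02372289]
[-0.01036944 -0.00012663  0.03447951]
[ 0.5837313  -0.18120611  0.17773984]
t 8.35 row [ 3.2000e-02  8.4000e-01  2.3100e-01 -1.8905e+01  3.2937e+01 -6.3130e+00] F [-1.39  0.18 -1.43] w 0.728
```

Lift straight up first, then carry.

Call:
arm_command --pt "0 0 0 -0.5 0 -0.8 1" --pt "0 0 0 -1.6 0 -2.5 1" --pt "0 0 0 -3.2 0 -5.1 1" --pt "0 0 0 -5.2 0 -8.4 1" --pt "0 0 0 -7.2 0 -11.5 1" --pt "0 0 0 -8.2 0 -13.1 1" --pt "0 0 0 -8.5 0 -13.6 1" --pt "0 0 0 -8.5 0 -13.6 1"

```text
time_s: 9.02
tcp_pos: [0.6199, 0.1704, 0.1866]
ee_rot: [[0.82, 0.264, -0.508], [0.225, -0.965, -0.138], [-0.527, -0.001, -0.85]]
wrist_force: [-0.3, 0.3, -1.7]
gripper_width: 0.726
gripper_force: 30.0
```

```bash
python3 - <<'E'
from h import *
p,R=phone_pose(48,.006,.08); delta(p,R)
E
```

```text
t 9.02 row [ 3.1000e-02  8.3500e-01  2.3200e-01 -1.0396e+01  3.2960e+01  7.4520e+00] F [-0.29  0.28 -1.68] w 0.726
```

Call:
arm_command --pt "0.002 0.06 0.017 -0.8 2.4 0.5 1" --pt "0.005 0.14 0.04 -1.8 5.6 1.2 1" --pt "0.008 0.22 0.06 -2.8 8.8 2 1" --pt "0.012 0.31 0.085 -3.9 12.3 2.8 1" --pt "0.015 0.4 0.11 -5 15.8 3.6 1" --pt "0.019 0.49 0.135 -6.1 19.4 4.4 1" --pt "0.022 0.58 0.16 -7.2 23 5.2 1" --pt "0.025 0.67 0.185 -8.3 26.5 6 1"

```text
time_s: 9.68
tcp_pos: [0.5883, -0.1143, 0.1754]
ee_rot: [[0.99, 0.083, 0.114], [0.085, -0.996, -0.007], [0.113, 0.016, -0.993]]
wrist_force: [1.0, -0.8, -0.9]
gripper_width: 0.731
gripper_force: 30.0
```

```bash
python3 - <<'E'
from h import *
p,R=phone_pose(48,.006,.08); delta(p,R); print(sense()['joints'])
E
```

```text
t 9.68 row [ 0.008  0.171  0.046 -0.993  6.631 -0.243] F [ 1.04 -0.85 -0.88] w 0.731
[  4.94195898  19.76381356 -13.96329288   1.25391983 -49.78451712
  89.13211867]
```

Call:
arm_command --pt "0.003 0.06 0.02 -0.4 2.4 -0.1 1" --pt "0.006 0.12 0.035 -0.8 4.8 -0.2 1" --pt "0.008 0.16 0.046 -0.95 6 -0.24 1" --pt "0.008 0.17 0.046 -0.99 6.6 -0.24 1" --pt "0.008 0.17 0.046 -0.99 6.6 -0.24 1" --pt "0.008 0.17 0.046 -0.99 6.6 -0.24 1"

```text
time_s: 10.18
tcp_pos: [0.5856, -0.1789, 0.1786]
ee_rot: [[0.96, 0.041, 0.277], [0.039, -0.999, 0.012], [0.277, -0.001, -0.961]]
wrist_force: [-0.1, 0.4, -2.0]
gripper_width: 0.728
gripper_force: 30.0
```

```bash
python3 - <<'E'
from h import *
p,R=phone_pose(48,.006,.08); delta(p,R); print(sense()['joints'])
T=snap('top','top4');S=snap('scene','scene4')
a=T['pixels'][100:225,320:470];b=S['pixels'][180:350,210:400]
cv2.imwrite('pics/c4.png',np.hstack([cv2.resize(a,(400,333),interpolation=cv2.INTER_CUBIC),cv2.resize(b,(400,358),interpolation=cv2.INTER_CUBIC)[:333]]))
t=np.radians(48);s=sense();c=s['tcp_pos']+s['ee_rot']@np.load('pc.npy');u=tool(2.3,48)[:,0]; v=np.array([-.04,1,0])*.032
k=[c+i*.075*u+j*v for i in(-1,1) for j in(-1,1)]; print(np.round(k,3)); print(proj(S,k),proj(T,k))
E
```

```text
t 10.18 row [-0.001  0.004  0.001 -0.216  0.223  0.024] F [-0.1   0.36 -2.03] w 0.728
[ -2.54491303  17.50541654 -17.10011969  -2.18951383 -39.37879061
  96.38935967]
[[ 0.537 -0.212  0.087]
 [ 0.535 -0.148  0.087]
 [ 0.638 -0.208  0.199]
 [ 0.635 -0.144  0.199]]
[[273.92672248 254.89323205]
 [289.82772645 234.83885477]
 [309.29997917 250.34868208]
 [326.10885482 227.57207313]] [[411.72218321 195.56144586]
 [385.88786215 196.96229296]
 [417.98888921 146.4229838 ]
 [389.62288563 147.95291498]]
```

View pics/c4.png

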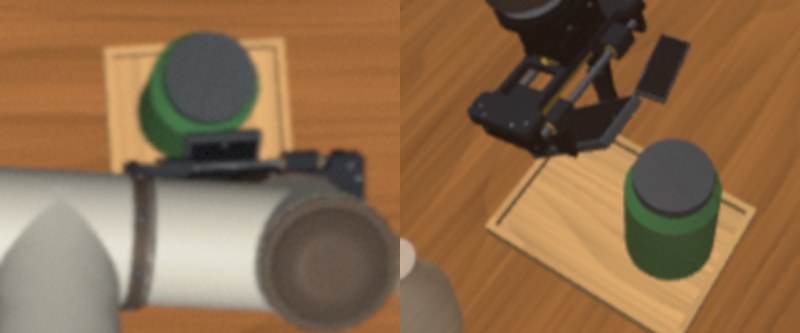

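The picture shows the phone held leaning, its upper edge at top pixel (390..418,150), in line with the jar and short of it. The lid is at (398,130). Projections agree to about 1 px, so I go down.

```bash
python3 - <<'E'
from h import *
for u in(.03,.008):
    p,R=phone_pose(48,.006,u); delta(p,R)
E
```

```text
t 10.28 row [-1.000e-03  2.000e-03  2.000e-03 -1.706e+00  2.940e-01  4.859e+00] F [ 0.31  0.32 -2.06] w 0.725
t 10.28 row [-1.000e-03  2.000e-03  2.000e-03 -2.319e+00  2.950e-01  6.972e+00] F [ 0.31  0.32 -2.06] w 0.725
```

Call:
arm_command --pt "0 0 0 -0.4 0.2 1 1" --pt "0 0 0 -0.9 0.25 2.5 1" --pt "0 0 0 -1.4 0.25 4 1" --pt "0 0 0 -1.8 0.25 5.3 1" --pt "0 0 0 -2.1 0.25 6.2 1" --pt "0 0 0 -2.3 0.25 6.8 1" --pt "0 0 0 -2.3 0.25 6.9 1" --pt "0 0 0 -2.3 0.25 6.9 1"

```text
time_s: 10.95
tcp_pos: [0.5838, -0.1815, 0.107]
ee_rot: [[0.959, 0.042, 0.28], [0.04, -0.999, 0.012], [0.28, -0.0, -0.96]]
wrist_force: [0.3, -0.7, -1.7]
gripper_width: 0.729
gripper_force: 30.0
```

```bash
python3 - <<'E'
from h import *
print(sense()['joints'],sense()['tcp_pos'],sense()['moment'])
for g,u in((.006,.008),(.006,0),(.006,-.002)):
    p,R=phone_pose(48,g,u); print(p); delta(p,R)
E
```

```text
[ -2.8590501   22.39479312 -21.78591857  -2.97484688 -29.64942943
  97.62167957] [ 0.58379012 -0.18154949  0.10703307] [-0.08119523  0.71937047  0.02919527]
[ 0.5837313  -0.18120611  0.10573984]
t 10.95 row [-0.     0.001  0.001 -0.04  -0.035  0.123] F [ 0.3  -0.73 -1.71] w 0.729
[ 0.5837313  -0.18120611  0.09773984]
t 10.95 row [-0.     0.001  0.001 -0.265 -0.034  0.891] F [ 0.3  -0.73 -1.71] w 0.729
[ 0.5837313  -0.18120611  0.09573984]
t 10.95 row [-0.000e+00  1.000e-03  1.000e-03 -3.210e-01 -3.400e-02  1.083e+00] F [ 0.3  -0.73 -1.71] w 0.729
```

Call:
arm_command --pt "0 0 0 -0.06 0 0.2 1" --pt "0 0 0 -0.11 0 0.4 1" --pt "0 0 0 -0.17 0 0.6 1" --pt "0 0 0 -0.2 0 0.7 1" --pt "0 0 0 -0.2 0 0.7 1"

```text
time_s: 11.37
tcp_pos: [0.5834, -0.1818, 0.1]
ee_rot: [[0.959, 0.041, 0.28], [0.039, -0.999, 0.012], [0.28, -0.0, -0.96]]
wrist_force: [0.0, 0.8, -0.8]
gripper_width: 0.73
gripper_force: 30.0
```

Call:
arm_command --pt "0 0 0 -0.03 0 0.1 1" --pt "0 0 0 -0.06 0 0.2 1" --pt "0 0 0 -0.06 0 0.2 1"

```text
time_s: 11.62
tcp_pos: [0.5834, -0.1817, 0.0978]
ee_rot: [[0.959, 0.041, 0.28], [0.039, -0.999, 0.012], [0.28, -0.0, -0.96]]
wrist_force: [-0.3, 0.5, -1.3]
gripper_width: 0.729
gripper_force: 30.0
```

Call:
arm_command --pt "0 0 0 -0.03 0 0.1 1" --pt "0 0 0 -0.03 0 0.1 1" --pt "0 0 0 -0.03 0 0.1 1"

```text
time_s: 11.87
tcp_pos: [0.5837, -0.1818, 0.097]
ee_rot: [[0.959, 0.041, 0.281], [0.039, -0.999, 0.012], [0.281, -0.0, -0.96]]
wrist_force: [0.1, 0.1, -1.5]
gripper_width: 0.725
gripper_force: 30.0
```

Call:
arm_command --pt "0 0 0 -0.03 0 0.1 1" --pt "0 0 0 -0.03 0 0.1 1" --pt "0 0 0 -0.03 0 0.1 1"

```text
time_s: 12.12
tcp_pos: [0.5843, -0.1818, 0.0965]
ee_rot: [[0.959, 0.041, 0.282], [0.04, -0.999, 0.012], [0.282, 0.0, -0.959]]
wrist_force: [0.8, 0.3, 0.2]
gripper_width: 0.73
gripper_force: 30.0
```

```bash
python3 - <<'E'
from h import *
s=sense();print(s['wrist_force'],s['moment'],s['tcp_pos'])
E
```

```text
[0.82892192 0.28905935 0.21709347] [0.00336301 0.31544029 0.02488178] [ 0.58428484 -0.18177882  0.09648086]
```

```bash
cat > rel.py <<'E'
from h import *
def rel(a,seq):
    p,R=phone_pose(*a)
    for b in seq: delta(*phone_pose(*b),s=dict(tcp_pos=p,ee_rot=R,time_s=0,wrist_force=np.zeros(3),gripper_width=0))
E
python3 - <<'E'
from rel import *
rel((48,.006,0),[(48,.003,0),(47,.003,0),(46,.003,0),(45,.003,0),(44,.003,0)])
E
```

```text
t 0 row [ 0.     0.     0.    -0.288  0.    -0.084] F [0. 0. 0.] w 0
t 0 row [ 0.    -0.017 -0.    -0.174 -0.     0.042] F [0. 0. 0.] w 0
t 0 row [ 0.    -0.035 -0.    -0.062 -0.     0.171] F [0. 0. 0.] w 0
t 0 row [ 0.    -0.052 -0.     0.047  0.     0.302] F [0. 0. 0.] w 0
t 0 row [ 0.    -0.07  -0.     0.154  0.     0.435] F [0. 0. 0.] w 0
```

Call:
arm_command --pt "0 0 0 -0.15 0 -0.04 1" --pt "0 0 0 -0.29 0 -0.08 1" --pt "0 -0.017 0 -0.17 0 0.04 1" --pt "0 -0.035 0 -0.06 0 0.17 1" --pt "0 -0.052 0 0.05 0 0.3 1" --pt "0 -0.052 0 0.05 0 0.3 1"

```text
time_s: 12.62
tcp_pos: [0.5858, -0.1817, 0.093]
ee_rot: [[0.972, 0.042, 0.229], [0.041, -0.999, 0.009], [0.23, 0.0, -0.973]]
wrist_force: [1.7, -0.6, 2.2]
gripper_width: 0.732
gripper_force: 30.0
```

```bash
python3 - <<'E'
from rel import *
s=sense();print(s['wrist_force'],s['moment'],s['tcp_pos'],phone_pose(45,.003,-.001)[0])
rel((45,.003,0),[(44.5,.003,0),(44,.003,0),(43.5,.003,0),(43,.003,0),(42,.003,0)])
E
```

```text
[ 1.72905633 -0.56243727  2.17637939] [-0.03192011 -0.03057487  0.01612844] [ 0.58582496 -0.18170177  0.09301014] [ 0.58502993 -0.18115395  0.09397323]
t 0 row [ 0.    -0.009  0.     0.057 -0.     0.063] F [0. 0. 0.] w 0
t 0 row [ 0.    -0.017  0.     0.113 -0.     0.127] F [0. 0. 0.] w 0
t 0 row [ 0.    -0.026  0.     0.169 -0.     0.192] F [0. 0. 0.] w 0
t 0 row [ 0.    -0.035  0.     0.224 -0.     0.256] F [0. 0. 0.] w 0
t 0 row [ 0.    -0.052  0.     0.332 -0.     0.388] F [0. 0. 0.] w 0
```

Call:
arm_command --pt "0 0 0 0.15 0 -0.06 1" --pt "0 -0.009 0 0.21 0 0 1" --pt "0 -0.017 0 0.26 0 0.07 1" --pt "0 -0.017 0 0.26 0 0.07 1"

```text
time_s: 12.95
tcp_pos: [0.5871, -0.1816, 0.0924]
ee_rot: [[0.977, 0.041, 0.211], [0.04, -0.999, 0.009], [0.212, -0.0, -0.977]]
wrist_force: [0.5, -0.3, -0.1]
gripper_width: 0.725
gripper_force: 30.0
```

```bash
python3 - <<'E'
from rel import *
s=sense();print(s['wrist_force'],s['moment'],s['tcp_pos'])
T=snap('top','top5');S=snap('scene','scene5')
b=S['pixels'][190:340,230:390]
cv2.imwrite('pics/c5.png',cv2.resize(b,None,fx=4,fy=4,interpolation=cv2.INTER_CUBIC))
rel((44,.003,0),[(43.5,.003,0),(43,.003,0),(42.5,.003,0),(42,.003,0),(41,.003,0)])
E
```

```text
[ 0.52662306 -0.33058244 -0.08691863] [-0.21796922  0.42247421 -0.02742805] [ 0.58711342 -0.18157673  0.09242403]
t 0 row [-0.    -0.009 -0.     0.057  0.     0.063] F [0. 0. 0.] w 0
t 0 row [-0.    -0.017  0.     0.113  0.     0.127] F [0. 0. 0.] w 0
t 0 row [-0.    -0.026  0.     0.169 -0.     0.192] F [0. 0. 0.] w 0
t 0 row [-0.    -0.035  0.     0.223 -0.     0.257] F [0. 0. 0.] w 0
t 0 row [-0.    -0.052  0.     0.331  0.     0.388] F [0. 0. 0.] w 0
```

View pics/c5.png

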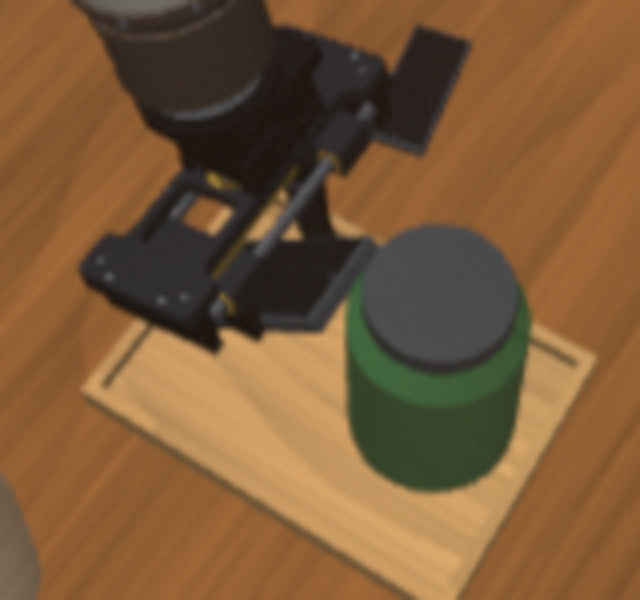

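The phone's lower edge is in the tray and its upper edge, at crop (345,280), is a few mm short of the jar wall. I continue rotating in small steps.

Call:
arm_command --pt "0 -0.009 0 0.06 0 0.06 1" --pt "0 -0.017 0 0.11 0 0.13 1" --pt "0 -0.017 0 0.11 0 0.13 1"

```text
time_s: 13.3
tcp_pos: [0.5887, -0.1815, 0.0916]
ee_rot: [[0.98, 0.041, 0.195], [0.04, -0.999, 0.008], [0.195, -0.0, -0.981]]
wrist_force: [0.6, 0.4, -1.1]
gripper_width: 0.726
gripper_force: 30.0
```

Call:
arm_command --pt "0 -0.009 0 0.06 0 0.06 1" --pt "0 -0.009 0 0.06 0 0.06 1" --pt "0 -0.009 0 0.06 0 0.06 1"

```text
time_s: 13.55
tcp_pos: [0.5893, -0.1815, 0.0913]
ee_rot: [[0.981, 0.041, 0.187], [0.04, -0.999, 0.008], [0.187, -0.0, -0.982]]
wrist_force: [-1.1, -0.6, -0.2]
gripper_width: 0.731
gripper_force: 30.0
```

```bash
python3 - <<'E'
from rel import *
s=sense();print(s['wrist_force'],s['moment'],s['tcp_pos'])
E
```

```text
[-1.12602004 -0.60289694 -0.19371736] [-0.18188379  0.63498091  0.03516817] [ 0.58927064 -0.18145605  0.09132113]
```

```bash
cat >> h.py <<'E'
def avg(n=8):
    A=[]
    for i in range(n):
        capture('top'); s=sense(); A.append(np.r_[s['wrist_force'],s['moment'][1],s['tcp_pos']*100])
    print(np.mean(A,0).round(2),'sd',np.std(A,0)[:4].round(2),s['time_s'])
E
python3 -c "
from h import *
avg()"
```

```text
[ -0.45  -0.35  -0.8    0.73  58.93 -18.15   9.14] sd [0.67 0.28 0.67 0.07] 13.95
```

Call:
arm_command --pt "0 -0.009 0 0.06 0 0.06 1" --pt "0 -0.009 0 0.06 0 0.06 1" --pt "0 -0.009 0 0.06 0 0.06 1"

```text
time_s: 14.2
tcp_pos: [0.5897, -0.1815, 0.0911]
ee_rot: [[0.983, 0.041, 0.178], [0.04, -0.999, 0.008], [0.178, -0.0, -0.984]]
wrist_force: [-4.0, 0.2, 2.6]
gripper_width: 0.725
gripper_force: 30.0
```

```bash
python3 -c "
from h import *
avg()"
```

```text
[ -4.67   0.25   3.34   1.59  58.98 -18.15   9.11] sd [0.64 0.35 0.7  0.1 ] 14.6
```

The jar is contacted but pressed a bit hard, so I ease back half a step.

Call:
arm_command --pt "0 0.006 0 -0.04 0 -0.03 1" --pt "0 0.006 0 -0.04 0 -0.03 1"

```text
time_s: 14.77
tcp_pos: [0.5896, -0.1815, 0.0912]
ee_rot: [[0.982, 0.041, 0.185], [0.04, -0.999, 0.008], [0.185, -0.0, -0.983]]
wrist_force: [-3.7, 0.9, 1.3]
gripper_width: 0.728
gripper_force: 30.0
```

```bash
python3 -c "
from h import *
avg()"
```

```text
[ -4.29   0.16   1.23   1.56  58.97 -18.15   9.11] sd [0.5  0.4  0.37 0.04] 15.1667
```

Call:
arm_command --pt "0 0 0 -0.07 0 0 1" --pt "0 0 0 -0.07 0 0 1"

```text
time_s: 15.33
tcp_pos: [0.5895, -0.1815, 0.0912]
ee_rot: [[0.982, 0.041, 0.186], [0.04, -0.999, 0.008], [0.186, -0.0, -0.983]]
wrist_force: [-2.4, -0.1, 0.9]
gripper_width: 0.726
gripper_force: 30.0
```

```bash
python3 -c "
from h import *
avg()
T=snap('top','top6');S=snap('scene','scene6')
cv2.imwrite('pics/c6.png',cv2.resize(S['pixels'][190:340,230:390],None,fx=4,fy=4,interpolation=cv2.INTER_CUBIC))
o=load('scene4')['pixels'].astype(int)[245:316,312:368]; print(np.abs(S['pixels'].astype(int)[245:316,312:368]-o)[20:].mean())
"
```

```text
[-2.310e+00  3.100e-01  1.000e-02  1.070e+00  5.895e+01 -1.815e+01
  9.120e+00] sd [0.42 0.2  0.64 0.08] 15.7333
3.8398692810457518
```

View pics/c6.png

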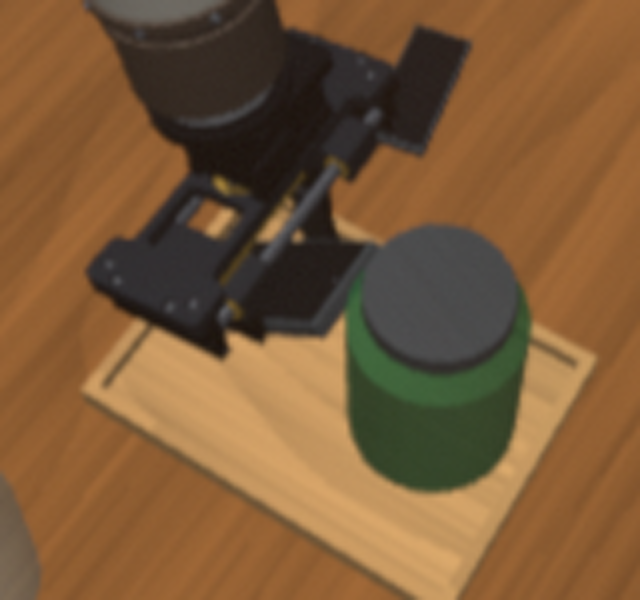

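Call:
arm_command --pt "0 0 0 -0.03 0 0.05 1" --pt "0 0 0 -0.03 0 0.05 1"

```text
time_s: 16.0
tcp_pos: [0.5895, -0.1815, 0.0911]
ee_rot: [[0.982, 0.041, 0.186], [0.04, -0.999, 0.008], [0.187, 0.0, -0.982]]
wrist_force: [-2.5, 0.7, 1.2]
gripper_width: 0.728
gripper_force: 30.0
```

```bash
python3 -c "
from h import *
avg()
print(phone_pose(42.7,.003,0)[0])"
```

```text
[ -1.21   0.69   2.27   0.74  58.95 -18.15   9.11] sd [0.61 0.56 0.54 0.08] 16.4
[ 0.5882062  -0.18102638  0.09268658]
```

Both contacts are held: the floor carries about 4 N and the jar about 1 N. Releasing gently.

Call:
arm_command --pt "0 0 0 0 0 0 -0.46" --pt "0 0 0 0 0 0 -0.48" --pt "0 0 0 0 0 0 -0.5" --pt "0 0 0 0 0 0 -0.52" --pt "0 0 0 0 0 0 -0.55" --pt "0 0 0 0 0 0 -0.6" --pt "0 0 0 0 0 0 -0.7" --pt "0 0 0 0 0 0 -0.8"

```text
time_s: 17.07
tcp_pos: [0.5889, -0.1816, 0.0905]
ee_rot: [[0.982, 0.041, 0.185], [0.04, -0.999, 0.008], [0.185, -0.0, -0.983]]
wrist_force: [-0.8, 0.4, -0.5]
gripper_width: 0.857
gripper_force: 0.0
```

Call:
arm_command --pt "0 0 0 0 0 0 -0.9" --pt "0 0 0 0 0 0 -1" --pt "0 0 0 0 0 0 -1" --pt "0 0 0 0 0 0 -1"

```text
time_s: 17.4
tcp_pos: [0.589, -0.1815, 0.0906]
ee_rot: [[0.982, 0.041, 0.185], [0.04, -0.999, 0.008], [0.185, -0.0, -0.983]]
wrist_force: [-0.0, 0.1, -0.2]
gripper_width: 0.992
gripper_force: 0.0
```

Call:
arm_command --pt "0 0 0 0 0 -0.5 -1" --pt "0 0 0 0 0 -1.2 -1" --pt "0 0 0 0 0 -2.4 -1" --pt "0 0 0 0 0 -4 -1" --pt "0 0 0 0 0 -7 -1" --pt "0 0 0 0 0 -10 -1" --pt "0 0 0 0 0 -13 -1" --pt "0 0 0 0 0 -14 -1"

```text
time_s: 18.07
tcp_pos: [0.5646, -0.1832, 0.2352]
ee_rot: [[0.98, 0.042, 0.195], [0.041, -0.999, 0.006], [0.195, 0.002, -0.981]]
wrist_force: [0.5, -0.3, 1.0]
gripper_width: 0.998
gripper_force: 0.0
```

```bash
python3 -c "
from h import *
T=snap('top','top7');S=snap('scene','scene7');print(sense()['tcp_pos'],sense()['time_s'])
cv2.imwrite('pics/c7.png',cv2.resize(S['pixels'][210:340,230:390],None,fx=4,fy=4,interpolation=cv2.INTER_CUBIC))"
```

```text
[ 0.56406132 -0.18286569  0.23250175] 18.1667
```

View pics/c7.png

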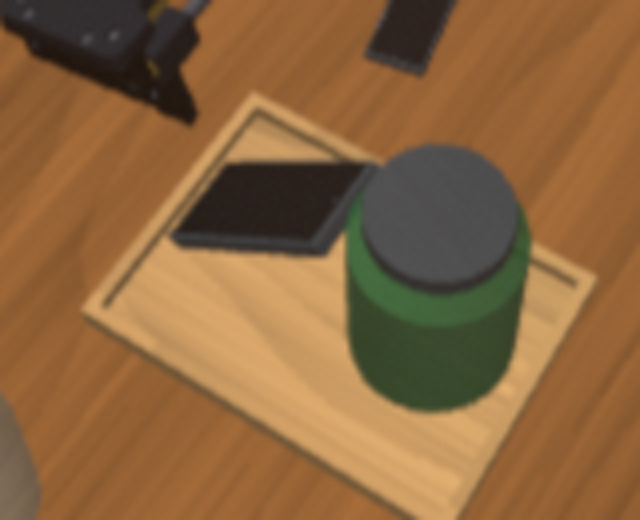

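The phone leans between the front rim (lower edge at crop (172,240)–(228,163)) and the jar (upper edge at (325,250)–(375,165)). The jar is upright and unmoved. One numeric check of the lateral fit follows, then I hand in.

```bash
python3 - <<'E'
from h import *
S=load('scene7')
for g,th in((0,41),(.004,42.5)):
    t=np.radians(th);y=np.radians(2.3);X=[]
    for n in(.012,):
        for u in(0,.15):
            for v in(-.032,.032):
                xp=-.117+g+.012*np.sin(t)+u*np.cos(t)-n*np.sin(t);z=.006+u*np.sin(t)+n*np.cos(t);l=.0098+v
                X.append([.6357+xp*np.cos(y)-l*np.sin(y),-.1888+xp*np.sin(y)+l*np.cos(y),z])
    print((proj(S,X)-[230,210])*4)
a,b=load('scene0')['pixels'].astype(float),S['pixels'].astype(float)
print(cv2.phaseCorrelate(a[255:316,315:365].mean(2),b[255:316,315:365].mean(2)))
E
```

```text
[[160.82144725 228.7514248 ]
 [221.00900678 151.83629309]
 [310.8887611  241.55187951]
 [373.26391539 154.39538134]]
[[166.13103799 232.01680397]
 [226.2147866  154.90941192]
 [312.89136213 240.41078394]
 [375.3736005  153.04417004]]
((0.12796737885595633, -0.049106105712965586), 0.8613188484472584)
```

```bash
python3 -c "
from h import *
print(finish_job())"
```

```text
the job is handed in; nothing more can be done
None
```

The job is handed in: the phone leans screen-up from about 0–4 mm behind the tray's front rim onto the big jar. The jar stayed upright and in place, though one contact step briefly pressed it with about 4.7 N before I eased off, and the bottle, small jar and candle were left alone.

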